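# Lock the flared slide onto the pedal case

## Task

Get the pedal case ready for transport: draw the sliding fork lock on top of the case all the way back to its open stop, then put the slide with the wide flared foot, foot down, over the upright spindle so that it sits fully down, lowering it gently rather than dropping it. Then push the fork lock fully home to its other stop so that it traps the foot, and leave the plain glass slide, the capo and the screwdriver where they are.

Things in the scene. Friction and masses are not known exactly. Their poses are not given: they have to be found in the camera images.
- case: Fixed wooden pedal case, 160 (x) x 260 (y) x 100 mm high. Origin: centre of its underside; z up. On its flat top (deck): a steel spindle and a fork lock that slides along the case's y between two rails (outer faces x = -44, +44 mm) with a cross bar as a stop at each end; rails and bars 16 mm high. The half-open door on the +x face is no higher than the deck and has no part in the job.
- spindle_base (a point): Point on the deck (100 mm above the board) on the spindle's axis: 65 mm from the case centre along the case's +y; axes as the case's. The fixed spindle is 17 mm thick and stands 60 mm above this point; its top 10 mm taper to 6 mm.
- lock_grip (a point): Centre of the top of the fork lock's upright black grip; it rides with the lock, axes as the case's. Grip: 18 (case x) x 30 (case y) x 45 mm tall, top 60 mm above the deck, standing on the 6 mm fork plate (underside 9 mm above the deck). Two prongs point to the case's +y, slot 40 mm wide. When locked, the grip is 52 mm from the spindle axis, on its -y side.
- lock (a joint): Position of the fork lock along the case's +y, m: 0 = open stop (prongs clear of the spindle and of a foot placed there), 0.075 = locked stop (prongs straddle the spindle just above the foot of a seated slide and reach 30 mm past its axis). Starts part-way, where it blocks the foot. About 2 N of friction; stays where it is left.
- flared_slide: Loose ceramic guitar slide standing upright on the shelf board: a straight tube 80 mm tall, 31 mm outside and 23 mm inside diameter, open right through, with a flat flared foot at its bottom 52 mm across and 6 mm thick. Origin: centre of its underside, z up the tube. About 0.12 kg.
- plain_slide: Bystander: loose plain glass slide, a straight tube 70 mm tall, 31 mm across, without a foot, standing upright on the shelf board. Origin: centre of its underside, z up. It and the flared slide stand on either side of the case; which is on which side varies.
- capo: Bystander: loose steel guitar capo lying on the board, a flat bracket about 90 x 60 mm and 12 mm high. Origin: on its underside, at the middle of its long steel bar.
- screwdriver: Bystander: loose screwdriver with plastic handle, 180 mm long, lying on the board. Its own x axis runs from handle to tip; origin on its underside near mid-length.
Mind the look-alikes: they are no part of the job. Leave any brown or pink look-alike of the flared_slide alone.

How it is judged (in metres and radians):
On the way, in this order (a step that is already met when the one before it is completed fails the run):
1. the fork lock has been drawn back to its open stop (value of joint lock below 0.005 m), for 0.2 s.
2. the flared slide sits foot down on the deck, over the spindle (z of flared_slide in the frame of spindle_base between -0.004 and 0.004 m and horizontal distance between flared_slide and spindle_base below 0.006 m and angle between flared_slide's own z axis and vertical below 0.08 rad and contact force between the fingers and flared_slide below 0.1 N), for 0.2 s.
At the end, for the whole second after the job is handed in: The fork lock is within 3.5 mm of its locked stop; the flared slide is at rest on the spindle, foot down, within 4 mm of fully down, within 6 mm of the spindle's axis and upright within 0.08 rad (value of joint lock above 0.0715 m and z of flared_slide in the frame of spindle_base between -0.004 and 0.004 m and horizontal distance between flared_slide and spindle_base below 0.006 m and angle between flared_slide's own z axis and vertical below 0.08 rad and linear speed of flared_slide below 0.02 m/s); the robot touches nothing.
It fails at once if the flared slide is dropped onto the spindle (moves faster than 0.5 m/s while over it and less than 80 mm above the deck) (horizontal distance between flared_slide and spindle_base below 0.012 m and z of flared_slide in the frame of spindle_base below 0.08 m and linear speed of flared_slide above 0.5 m/s).
It fails at once if the plain glass slide is moved by more than 30 mm or tipped over (distance of plain_slide from where it was at the start of the episode above 0.03 m or angle between plain_slide's own z axis and vertical above 0.5 rad).
It fails at once if the capo or the screwdriver is moved by more than 30 mm (distance of any of capo, screwdriver from where it was at the start of the episode above 0.03 m).
It also fails if it takes over 61 s, if anything falls off the work surface, if the arm or the gripper's body presses on something with over 40 N, if the wrist force passes 120 N, or if a joint passes its speed limit or range.

## Robot

A 7-joint arm with a two-finger parallel gripper is mounted at the origin on the work surface. World frame = base frame: x ahead of the robot, y to its left, z up, the work surface at z = 0. Lengths are in mm, angles in rad, forces in N, time in s.
With the tool pointing down it reaches from about 425 to 925 mm from the base axis. Payload 6.8 kg.
Tool frame: the origin (TCP) lies at the very end of the fingers, on their centre line; the grasp point (between the pads) lies 19 mm behind it; z points along the fingers, y is the line along which they close (so a half turn about z gives the same grasp; the last joint's range is limited). The gripper opens to 85 mm and grips with 20 to 120 N. Pads are 22 mm wide; open, the fingers measure 114 mm over their backs; the gripper's body (76 mm by 85 mm) begins 54 mm behind the grasp point. The pads swing forward as they close: fully open they stand 13 mm farther back than shut.
Start: joints at [-1.396, 0.477, 0.022, 1.555, -0.011, 1.109, -0.083], TCP at [188.351, 648.206, 231.308] pointing down, gripper open.
Joint ranges: [-2.96, 2.96], [-0.34, 2.1], [-1.41, 1.46], [0.24, 2.44], [-1.37, 4.51], [0.17, 1.92], [-2.96, 2.96]. Speed limits (rad/s): [2.39, 2.39, 3.14, 3.14, 3.14, 3.14, 3.14].

## Interface

Orientations are given as a unit quaternion [w, x, y, z].
In Python, from workcell import arm gives the robot as it stands. The module is installed in compiled form; this text tells all that it offers. Calls block until the motion is done:
- arm.reach(position, orientation): joint-space move of the TCP to a pose.
- arm.move_linear(position, frame=None, speed=150): straight line of the TCP; frame=None keeps the orientation; speed is the mean speed in mm/s.
- arm.move_j(angles): joint-space move.
- arm.set_gripper(opening, newtons=None): opening from 0.0 (shut) to 1.0 (fully open); newtons is the grip in N (None keeps the last); returns when the fingers have stopped.
- arm.pause(seconds).
- arm.inverse_kinematics(position, orientation): joint angles nearest the present ones, or None.
- arm.observe(): the state.
- arm.get_image(name): name is "scene" or "top" or "wrist"; returns (picture, depth): 480x640x3 uint8, blue, green, red; 480x640 float32, mm along the optical axis (not along the pixel's ray), 0 where there is no reading.
- arm.calibration(name): a dict with "fovy" (degrees; the focal length in pixels is half the picture's height over the tangent of half this angle, whatever the lens; pixels are square), "cx", "cy" (the principal point, pixels), "origin" and "orientation" of the camera in the world. Camera axes: x right, y down, z forward; pixel columns grow to the right and rows downward; lengths in mm; the calibration is good to about 2 mm. A picture is of the moment at which its call begins: read the wrist's pose just before it. calibration takes no time and is no camera call; for the wrist camera it gives the pose at the moment of the call.
A pose or a line that the arm cannot do raises arm.IKError and nothing moves.
- arm.sign_off(): hands the job in; it is judged then, once.
The state is a dict: "t": time; "q": joint angles; "qvel": joint speeds; "effort": joint torques, N m; "position": TCP position; "ee_rot": TCP orientation; "ft_force": force on the tool from outside, world axes, zero at the start; "ft_torque": the same for the moment, N m; "grip_width": opening from 0.0 (shut) to 1.0 (fully open); "grip_force": force on a finger pad.
Only numpy, scipy, OpenCV 4.12 (cv2) and the standard library are available. Lean on these libraries where they do the work, as an engineer would, in place of code of your own. Each camera call takes 0.05 s, during which the arm holds its last target. There are 200 camera calls.

## Working session

There is one attempt and no reset: what is moved stays moved. The work goes in short steps, each a Python script; the robot and the scene stay as the last script left them, time stands still between calls to the robot, and variables do not carry over. Pictures are saved under pics/ and viewed, at most 10 in all, crops included, and the job is handed in when it is done.

```bash
mkdir -p pics; cat > h.py <<'E'
import numpy as np, cv2
from scipy.spatial.transform import Rotation as R
from workcell import arm
def rot(q): return R.from_quat([q[1],q[2],q[3],q[0]]).as_matrix()
def cloud(d,c):
    f=240/np.tan(np.radians(c["fovy"])/2); v,u=np.mgrid[0:480,0:640]
    p=np.stack([(u-c["cx"])/f*d,(v-c["cy"])/f*d,d],-1)
    return p@rot(c["orientation"]).T+np.array(c["origin"])
E
python3 - <<'E'
from h import *
for n in ("top","scene"):
    c=arm.calibration(n); im,d=arm.get_image(n); print(n,c)
    cv2.imwrite(f"pics/{n}0.png",im); np.savez(f"{n}0.npz",im=im,d=d,P=cloud(d,c))
print(arm.observe())
E
```

```text
top {'fovy': 44.887492725450244, 'cx': 325.7966386294217, 'cy': 242.41525419646862, 'origin': array([ 413.05493773,  -14.54329063, 1363.59643604]), 'orientation': array([ 0.04110461, -0.69817232,  0.71430971, -0.02504924])}
scene {'fovy': 49.105126778002585, 'cx': 321.40913672591563, 'cy': 248.71593791488942, 'origin': array([1045.53831938,  719.49389758,  672.24151368]), 'orientation': array([-0.15450183,  0.26805527,  0.8307182 , -0.4627989 ])}
{'t': 0.1, 'q': array([-1.39612443,  0.47770157,  0.02235234,  1.55635891, -0.01152376,
        1.10929231, -0.08311009]), 'qvel': array([-0.00014317, -0.00224516, -0.00065775, -0.00184104, -0.00048762,
       -0.00084586,  0.00077863]), 'effort': array([ 3.94298477e-03, -5.97763610e+01,  1.61327206e+00, -2.81955332e+01,
        1.27439058e-02,  5.06051336e-03, -2.53040776e-05]), 'position': array([188.19799826, 647.67572968, 230.43108239]), 'ee_rot': array([-6.45859270e-05,  1.40919938e-01,  9.90020659e-01, -8.13510164e-04]), 'ft_force': array([-0.41313895, -0.18883937, -0.47532159]), 'ft_torque': array([0.00262457, 0.03854677, 0.03474626]), 'grip_force': 0.0, 'grip_width': 1.001200964548537}
```

View pics/top0.png

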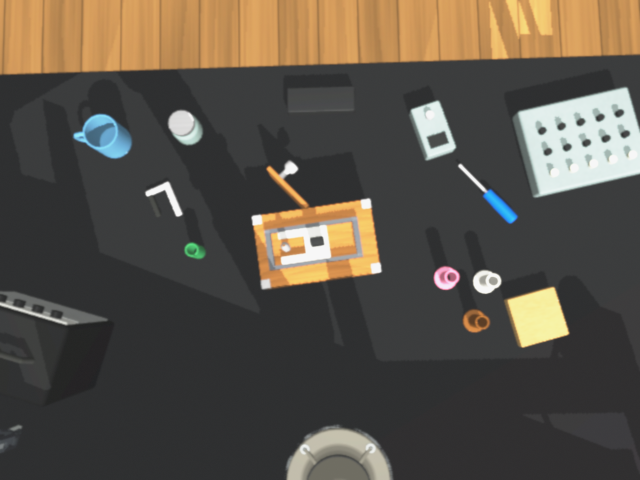

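View pics/scene0.png

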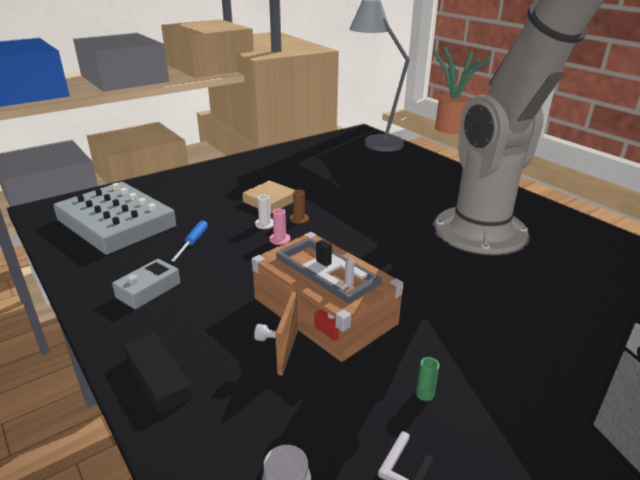

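The top view shows the case centred near (316,243), with the spindle at (285,247) and the black grip at (317,241), so case +y points left. The white flared slide is at (487,281), between the pink (446,278) and brown (476,320) look-alikes. The green plain slide is at (195,250), the capo at (165,195) and the screwdriver at (490,195).

```bash
python3 - <<'E'
from h import *
def reg(z,n,u0,u1,v0,v1):
    return z['P'][v0:v1,u0:u1].reshape(-1,3), z['im'][v0:v1,u0:u1].reshape(-1,3)
z=np.load("top0.npz")
P,_=reg(z,0,235,400,190,300)
m=(P[:,2]>90)&(P[:,2]<125)
r=cv2.minAreaRect(P[m][:,:2].astype(np.float32)); print("case",r,m.sum(), "deckz",np.median(P[(P[:,2]>90)&(P[:,2]<108)][:,2]))
m=P[:,2]>138; print("tall top pts",np.c_[P[m]].round(0).tolist())
for nm,b in dict(white=(468,505,265,297),pink=(430,464,262,294),brown=(460,493,305,335),green=(180,210,238,262),block=(505,570,285,350)).items():
    P,_=reg(z,0,*b); 
    t=P[P[:,2]>(65 if nm!="green" else 58)]; f=P[(P[:,2]>3.)&(P[:,2]<12)]
    print(nm,"top",len(t),(t.min(0)+t.max(0))/2 if len(t) else 0,t.mean(0) if len(t) else 0,"zmax",P[:,2].max(),"foot",len(f),(f.min(0)+f.max(0))/2 if len(f) else 0, np.ptp(f,axis=0) if len(f) else 0)
# scene
z=np.load("scene0.npz")
for nm,b in dict(grip=(312,334,236,268),spin=(342,358,250,292),white=(254,276,190,230)).items():
    P,c=reg(z,0,*b); zm=dict(grip=140,spin=125,white=40)[nm]
    t=P[(P[:,2]>zm)]; print(nm,len(t),np.median(t,0) if len(t) else P[:,2].max(), t.min(0),t.max(0))
E
```

```text
case ((553.8569946289062, 38.358482360839844), (208.52752685546875, 261.4324645996094), 7.092410564422607) 8587 deckz 100.09464359991443
tall top pts [[413.0, -15.0, 1364.0], [413.0, -15.0, 1364.0], [413.0, -15.0, 1364.0], [413.0, -15.0, 1364.0], [413.0, -15.0, 1364.0], [413.0, -15.0, 1364.0], [413.0, -15.0, 1364.0], [413.0, -15.0, 1364.0], [413.0, -15.0, 1364.0], [413.0, -15.0, 1364.0], [413.0, -15.0, 1364.0], [413.0, -15.0, 1364.0], [413.0, -15.0, 1364.0], [413.0, -15.0, 1364.0], [413.0, -15.0, 1364.0], [413.0, -15.0, 1364.0], [413.0, -15.0, 1364.0], [413.0, -15.0, 1364.0], [413.0, -15.0, 1364.0], [413.0, -15.0, 1364.0], [413.0, -15.0, 1364.0], [413.0, -15.0, 1364.0], [413.0, -15.0, 1364.0], [413.0, -15.0, 1364.0], [413.0, -15.0, 1364.0], [413.0, -15.0, 1364.0], [413.0, -15.0, 1364.0], [413.0, -15.0, 1364.0], [413.0, -15.0, 1364.0], [413.0, -15.0, 1364.0], [413.0, -15.0, 1364.0], [540.0, 30.0, 158.0], [541.0, 28.0, 156.0], [540.0, 25.0, 160.0], [540.0, 23.0, 158.0], [540.0, 21.0, 160.0], [540.0, 19.0, 164.0], [539.0, 42.0, 158.0], [538.0, 40.0, 160.0], [538.0, 38.0, 160.0], [538.0,
[... 5873 characters left out ...]
1497  325.13160493   7.5100824 ] [55.21982796 69.49160394  8.94263669]
block top 23 [ 413.05493773  -14.54329063 1363.59643604] [ 413.05493773  -14.54329063 1363.59643604] zmax 1363.596436035131 foot 298 [ 357.33691298 -467.85903608    7.26827274] [148.81985277 151.5723728    8.51103691]
grip 208 [540.3133088   39.17458038 154.54470547] [524.69045561  17.17894533 140.42546933] [1045.53831938  719.49389758  672.24151368]
spin 150 [530.53311096 105.83969827 143.11841218] [520.08852976  94.23132273 125.06014845] [1045.53831938  719.49389758  672.24151368]
white 266 [ 453.65225808 -338.44330439   65.32784679] [ 431.96766466 -368.56110837   40.19502539] [1045.53831938  719.49389758  672.24151368]
```

```bash
cat >> h.py <<'E'
def down(a,s=1):  # tool down, closing axis (tool y) at world angle a
    y=s*np.array([np.cos(a),np.sin(a),0]); zz=np.array([0,0,-1.]); x=np.cross(y,zz)
    q=R.from_matrix(np.c_[x,y,zz]).as_quat(); return np.array([q[3],q[0],q[1],q[2]])
def snap(name):
    c=arm.calibration("wrist"); im,d=arm.get_image("wrist"); cv2.imwrite(f"pics/{name}.png",im)
    P=cloud(d,c); P[d<=0]=np.nan; np.savez(f"{name}.npz",im=im,d=d,P=P,c=c,allow_pickle=True); return im,P,c
E
python3 - <<'E'
from h import *
yaw=np.radians(7.3)
p=[188,648,350]; arm.move_linear(p)
for s in (1,-1):
    print(s,[arm.inverse_kinematics(p,down(yaw,s)) for p in ([545,-30,330],[531,31,130],[545,-30,130])])
E
```

```text
1 [array([-0.78150757,  0.22860691,  0.87356781,  1.78087144, -0.18620234,
        1.21810879,  0.2714448 ]), array([-0.71312016,  0.44270538,  0.68588336,  2.02516096, -0.38663949,
        0.80313272,  0.32660389]), array([-0.72278082,  0.53638423,  0.88506494,  2.00041334, -0.54892565,
        0.86028075,  0.59425771])]
-1 [array([-1.03322062,  0.39350453,  1.30150248,  1.79027037, -0.39795804,
        1.26543205, -2.641279  ]), array([-1.04088282,  0.77155661,  1.27359747,  2.04063898, -0.88395628,
        1.03955971, -2.33466369]), array([-0.9098812 ,  0.79699116,  1.27196129,  2.0088316 , -0.89899118,
        1.06200113, -2.21882597])]
```

```bash
python3 - <<'E'
from h import *
yaw=np.radians(7.3)
q=arm.observe()["q"]; q[0]=-0.1; arm.move_j(q); o=arm.observe(); print(o["position"],o["ee_rot"],o["t"])
for s in (1,-1): print(s,arm.inverse_kinematics([500,50,340],down(yaw,s)))
s=min((1,-1),key=lambda s:abs(arm.inverse_kinematics([500,50,340],down(yaw,s))[6]))
arm.reach([500,50,340],down(yaw,s)); print(s,arm.observe()["t"]); snap("w1")
E
```

```text
[674.10795894  -8.52328306 348.72683273] [-8.53717835e-04  7.11746703e-01  7.02435486e-01 -5.38406418e-04] 3.9167
1 [-0.18248376  0.10137068 -0.04502765  1.81257392  0.00483697  1.2277538
 -0.10149848]
-1 [ 0.77917207  0.2753074  -1.18204807  1.76049636  0.26535618  1.28423904
  2.80310933]
1 4.6833
```

View pics/w1.png

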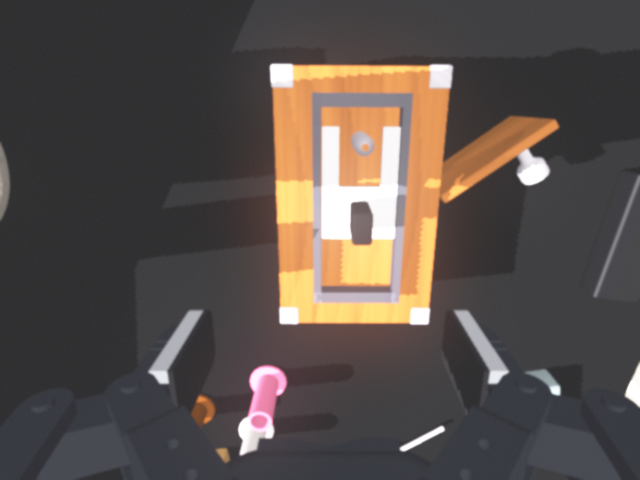

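The wrist view shows the case corners at about (272,66), (452,66), (430,324) and (279,324), the spindle tip near (367,148) and the grip top near (361,207–243). I'll project those onto planes of known height.

```bash
cat >> h.py <<'E'
def ray(uv,c,z):
    f=240/np.tan(np.radians(c["fovy"])/2); uv=np.atleast_2d(np.array(uv,float))
    d=np.c_[(uv[:,0]-c["cx"])/f,(uv[:,1]-c["cy"])/f,np.ones(len(uv))]@rot(c["orientation"]).T
    o=np.array(c["origin"]); return (o+d*((z-o[2])/d[:,2])[:,None])[:,:2]
E
python3 - <<'E'
from h import *
z=np.load("w1.npz",allow_pickle=True); P=z['P']; c=z['c'].item(); im=z['im']; print(c)
K=ray([(271.5,65),(452.5,65.5),(429.5,324.5),(279.5,324)],c,100); print(K, K.mean(0),[np.linalg.norm(K[i]-K[(i+1)%4]) for i in range(4)])
yv=(K[0]+K[1]-K[2]-K[3]); yaw=np.arctan2(-yv[0],yv[1]); xv=K[1]+K[2]-K[0]-K[3]; print("yaw",np.degrees(yaw),np.degrees(np.arctan2(xv[1],xv[0])))
ex=np.array([np.cos(yaw),np.sin(yaw)]); ey=np.array([-ex[1],ex[0]])
print("spindle from case",K.mean(0)+65*ey)
for nm,(u0,u1,v0,v1),lo in (("grip",(335,390,190,255),150),("spin",(340,385,120,170),140)):
    Q=P[v0:v1,u0:u1].reshape(-1,3); Q=Q[(Q[:,2]>lo)&(Q[:,2]<172)]
    l=np.c_[Q[:,:2]@ex,Q[:,:2]@ey]; a,b=np.percentile(l,2,axis=0),np.percentile(l,98,axis=0); m=(a+b)/2
    print(nm,len(Q),m[0]*ex+m[1]*ey,b-a,np.median(Q[:,2]))
    cv2.imwrite(f"pics/{nm}.png",cv2.resize(im[v0:v1,u0:u1],None,fx=6,fy=6))
a=cv2.imread("pics/grip.png");b=cv2.imread("pics/spin.png"); h=max(len(a),len(b))
cv2.imwrite("pics/gs.png",np.hstack([cv2.copyMakeBorder(x,0,h-len(x),0,10,0) for x in (a,b)]))
E
```

```text
{'fovy': 62.071593944220815, 'cx': 328.0982480397235, 'cy': 234.19706183256153, 'origin': array([491.75002787, 129.85859003, 482.5325421 ]), 'orientation': array([0.15935686, 0.9851776 , 0.06252496, 0.01100511])}
[[ 438.79723653  154.14050876]
 [ 597.96168121  174.08129477]
 [ 631.69604905  -85.38250578]
 [ 468.96793897 -105.36565919]] [534.35572644  34.36840964] [np.float64(160.40871359556022), np.float64(261.6476091417754), np.float64(163.95049323191637), np.float64(261.2541339268181)]
yaw 7.019964861992376 7.070218862229441
spindle from case [526.41173901  98.88114531]
grip 740 [534.23255012  31.80354411] [17.40723035 28.64688503] 159.1276783600206
spin 310 [525.76476956  99.87432976] [14.89770442 15.22907355] 153.00918109585334
```

View pics/gs.png

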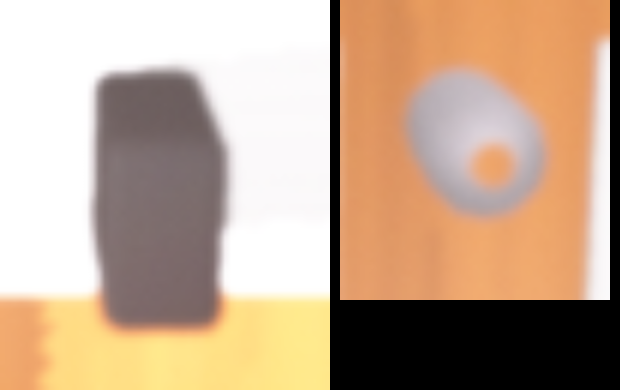

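```bash
cat >> h.py <<'E'
yaw=np.radians(7.05); ex=np.array([np.cos(yaw),np.sin(yaw)]); ey=np.array([-ex[1],ex[0]])
def F(): return arm.observe()["ft_force"]
E
python3 - <<'E'
from h import *
c=np.load("w1.npz",allow_pickle=True)['c'].item()
g=ray([362,228.3],c,160)[0]; s=ray([365.5,147.5],c,160)[0]; print("grip",g,"spin",s,(s-g)@ey,(s-g)@ex)
q=down(yaw); arm.set_gripper(0.7)
arm.reach([*g,235],q); arm.move_linear([*g,131],speed=100); f0=F()
arm.set_gripper(0,40); o=arm.observe(); print("closed",o["grip_width"],o["grip_force"],o["position"],o["ft_force"]-f0)
p=np.array(o["position"]); n=50; arm.move_linear([*(p[:2]-n*ey),131],speed=80)
while n<75:
    f=F()-f0; o=arm.observe(); print(n,f[:2]@ey,f[:2]@ex,f[2],(o["position"]-p)[:2]@ey,(o["position"]-p)[:2]@ex)
    if abs(f[:2]@ey)>12: break
    n+=2; arm.move_linear([*(p[:2]-n*ey),131],speed=20)
arm.pause(0.25); print(arm.observe()["position"],arm.observe()["t"]); 
E
```

```text
grip [533.74700913  32.46243022] spin [526.18313716  99.3885372 ] 67.34846224904386 0.7075215890891657
closed 0.20492855526001358 39.900498390197754 [532.72931564  32.2210739  131.4432573 ] [-5.35420987 -0.09890621  6.76976354]
50 -1.458810640048311 -3.4159616803514377 4.696134627726535 -51.84784728612104 -0.05178349772007884
52 -0.10101360753169669 -2.336268495741109 5.767963513681236 -52.97701953873573 -0.063997255470011
54 0.6979354777727813 -2.6465884951783045 5.898878781186742 -54.70089439406026 -0.04528856979793705
56 0.9581659721177349 -3.0422688443530195 5.681495013339569 -56.61714290804662 -0.07277249427787158
58 2.8471028894472554 -2.8180061841397777 5.740977143336832 -58.082584639157815 -0.061290702280587084
60 7.569593080785589 -4.656459074390054 6.343566858398949 -58.136132727679225 -0.03970694654797047
62 12.301958284812537 -4.20402815452915 6.824163738136638 -58.18168397748768 -0.03584558654039416
[539.84088278 -25.51595009 131.38875585] 9.8083
```

```bash
python3 - <<'E'
from h import *
q=down(yaw); arm.set_gripper(0.7); p=arm.observe()["position"]
print("g.ex",p[:2]@ex); arm.move_linear([p[0],p[1],260],speed=200)
arm.reach([423,-395,262],q); arm.pause(.2); o=arm.observe(); print(o["position"],o["t"]); im,P,c=snap("w2")
E
```

```text
g.ex 532.6353941073949
[ 423.90533696 -393.93344094  261.9710001 ] 12.7083
```

View pics/w2.png

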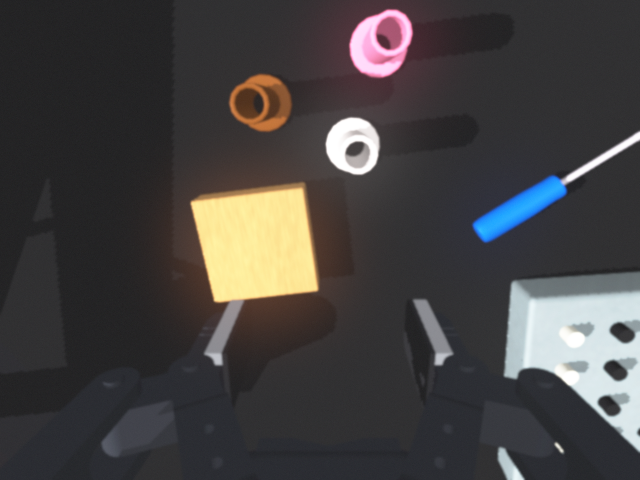

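The white slide's foot is centred near (353,146) and its mouth near (357,152). The wood block is at (255,240), and the screwdriver and look-alikes are well clear.

```bash
python3 - <<'E'
from h import *
z=np.load("w2.npz",allow_pickle=True); P=z['P'];c=z['c'].item(); im=z['im']
u0,u1,v0,v1=320,390,110,180
Q=P[v0:v1,u0:u1]; g=im[v0:v1,u0:u1].min(2)
T=Q[(Q[...,2]>70)&(Q[...,2]<90)]; l=np.c_[T[:,:2]@ex,T[:,:2]@ey]
(cx,cy),r=cv2.minEnclosingCircle(np.array([p for p in l],np.float32)); a,b=np.percentile(l,1,axis=0),np.percentile(l,99,axis=0)
print("top ring",len(T),cx,cy,r,(a+b)/2,b-a)
W=(g>90).astype(np.uint8); cn=max(cv2.findContours(W,0,2)[0],key=cv2.contourArea)[:,0]+[u0,v0]
# foot: outer contour rayed at z=6, circle lower half / tube top at 80
k=ray(cn,c,6); (fx,fy),fr=cv2.minEnclosingCircle(k.astype(np.float32)); print("foot",np.array([fx,fy])@ex,np.array([fx,fy])@ey,fr)
B=P[180:300,190:320].reshape(-1,3); B=B[B[:,2]>15]; print("block z",np.percentile(B[:,2],[50,95]), "ex max",(B[:,:2]@ex).max(),"ey max",(B[:,:2]@ey).max())
cv2.imwrite("pics/w2c.png",cv2.resize(im[v0:v1,u0:u1],None,fx=8,fy=8))
E
```

```text
top ring 592 398.09735107421875 -403.12176513671875 15.43452262878418 [ 398.01371749 -402.96455484] [29.24317881 29.69723981]
foot 397.90236092664924 -404.8318164643657 29.202545166015625
block z [29.43958672 30.69227177] ex max 363.58195233963966 ey max -440.38162997526973
```

View pics/w2c.png

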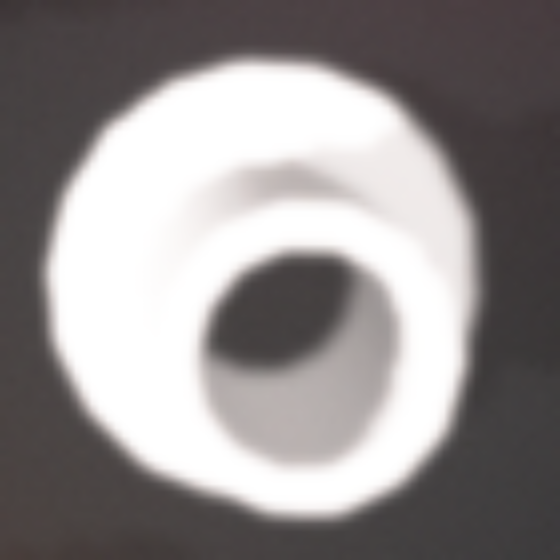

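```bash
python3 - <<'E'
from h import *
q=down(yaw)
c2=np.load("w2.npz",allow_pickle=True)['c'].item(); c1=np.load("w1.npz",allow_pickle=True)['c'].item()
m=ray([357.75,154.6],c2,80)[0]; s=ray([365.5,147.5],c1,160)[0]; print("slide",m,m@ex,m@ey,"spin",s@ex,s@ey)
t=m-1.7*ex
arm.set_gripper(0.75); arm.move_linear([*t,140],speed=200); arm.move_linear([*t,46],speed=80); f0=F()
arm.set_gripper(0,30); o=arm.observe(); p=o["position"]; print("grasp",o["grip_width"],o["grip_force"],p,p[:2]@ex-m@ex,p[:2]@ey-m@ey,F()-f0)
arm.move_linear([p[0],p[1],100],speed=60); arm.move_linear([p[0],p[1],240],speed=200)
o=arm.observe(); print("lift",o["grip_width"],F()-f0,o["t"])
tgt=532.63*ex+(s@ey+p[:2]@ey-m@ey)*ey; print("tgt",tgt)
arm.move_linear([*tgt,255],speed=200); arm.pause(.3); o=arm.observe(); print(o["position"],o["t"]); snap("w3")
np.savez("st.npz",tgt=tgt,h=p[2],off=p[:2]@ey-m@ey)
E
```

```text
slide [ 444.02204514 -351.02883688] 397.5812974789649 -402.8721047506945 spin 534.4033863718942 34.05577476942183
grasp 0.3575154591108109 29.582370445132256 [ 442.6574504  -351.33336127   46.4241404 ] -1.3916535552245364 -0.1347378498126659 [ 0.48643743 -0.27877922  3.88111957]
lift 0.36133925265042316 [ 0.50700273 -0.03793209 -1.31657142] 17.4167
tgt [524.43969573  99.03716066]
[524.44000883  98.864497   255.00560577] 20.1583
```

View pics/w3.png

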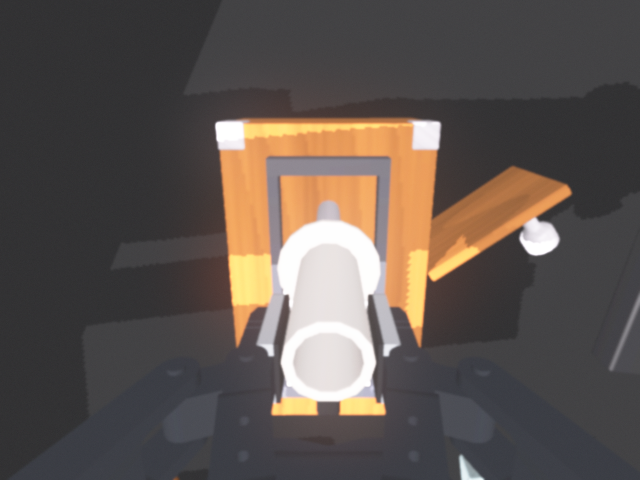

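The slide is held upright, with the tube at u≈328 in line with the spindle at u≈328, and the lock is clear. Next I lower it with force checks.

```bash
python3 - <<'E'
from h import *
st=np.load("st.npz"); t=st["tgt"]; h=float(st["h"]); f0=F()
# foot bottom height above deck = z-h-100
done=False
for b in [50,45,40,30,20,10,4,2,1,0,-1,-2]:
    arm.move_linear([*t,h+100+b],speed=50); f=F()-f0; o=arm.observe(); e=o["position"][:2]-t
    print(b,round(o["position"][2]-h-100,1),"F",(f[:2]@ex).round(1),(f[:2]@ey).round(1),f[2].round(1),"e",(e@ex).round(2),(e@ey).round(2))
    if b>3 and (f[2]>10 or np.hypot(*f[:2])>10): print("stop");break
    if b<=2 and f[2]>3: done=True;break
print(done,arm.observe()["t"])
E
```

```text
50 50.4 F -0.9 -0.7 0.1 e 0.25 0.03
45 44.7 F -0.4 -0.8 1.4 e -0.24 -0.03
40 39.6 F 0.5 -0.4 0.6 e -0.33 -0.03
30 29.5 F -0.5 1.0 0.7 e -0.36 -0.06
20 19.6 F 0.8 0.6 1.5 e -0.33 -0.06
10 9.5 F -0.3 -1.1 1.5 e -0.34 -0.01
4 3.6 F 0.4 0.6 0.2 e -0.27 -0.04
2 2.0 F -0.0 0.6 0.4 e -0.05 0.02
1 1.0 F 0.4 -0.7 -0.2 e 0.01 -0.01
0 0.1 F -0.4 0.1 1.0 e 0.14 0.04
-1 -0.1 F -1.3 -0.7 8.6 e 0.39 0.0
True 24.35
```

```bash
python3 - <<'E'
from h import *
q=down(yaw); arm.set_gripper(0.75); p=arm.observe()["position"]; arm.pause(.3)
arm.move_linear([p[0],p[1],205],speed=100); g=np.array([539.84,-25.52])
arm.move_linear([*g,240],speed=200); im,P,c=snap("w4")
T=P[(P[...,2]>168)&(P[...,2]<190)]; T=T[np.hypot(*(T[:,:2]-p[:2]).T)<30]; print("slide top",len(T),np.median(T,0) if len(T) else 0)
arm.move_linear([*g,131],speed=100); f0=F(); arm.set_gripper(0,40)
p=np.array(arm.observe()["position"]); print(arm.observe()["grip_width"],p); n=68
arm.move_linear([*(p[:2]+n*ey),131],speed=80)
while n<86:
    f=F()-f0; o=arm.observe(); d=(o["position"]-p)[:2]; print(n,(f[:2]@ey).round(1),(f[:2]@ex).round(1),f[2].round(1),(d@ey).round(2),(d@ex).round(2))
    if abs(f[:2]@ey)>14: break
    n+=2; arm.move_linear([*(p[:2]+n*ey),131],speed=20)
print(arm.observe()["t"])
E
```

```text
slide top 1049 [528.21315784  89.04300679 179.0000668 ]
0.2047703566563195 [539.82542743 -25.54614069 131.36025483]
68 0.9 -2.4 6.1 68.83 0.04
70 -0.1 -3.1 5.4 70.21 0.0
72 -2.0 -2.5 6.0 72.01 0.03
74 -1.6 -2.4 4.9 73.96 0.03
76 -4.4 -1.9 7.2 75.03 0.06
78 -8.4 -2.5 5.8 75.1 0.03
80 -13.6 -2.3 5.3 75.14 0.0
82 -18.9 -2.7 6.6 75.17 -0.0
31.1333
```

Travel was 75.1 mm, so the lock is home. Next I release, retreat and check.

```bash
python3 - <<'E'
from h import *
p=arm.observe()["position"]; arm.move_linear([*p[:2],131],speed=20); arm.set_gripper(0.7)
arm.move_linear([p[0],p[1],250],speed=100); arm.move_linear([*(p[:2]-40*ey),340],speed=200); arm.pause(.2)
print(arm.observe()["t"]); snap("w5")
E
```

```text
34.2917
```

View pics/w5.png

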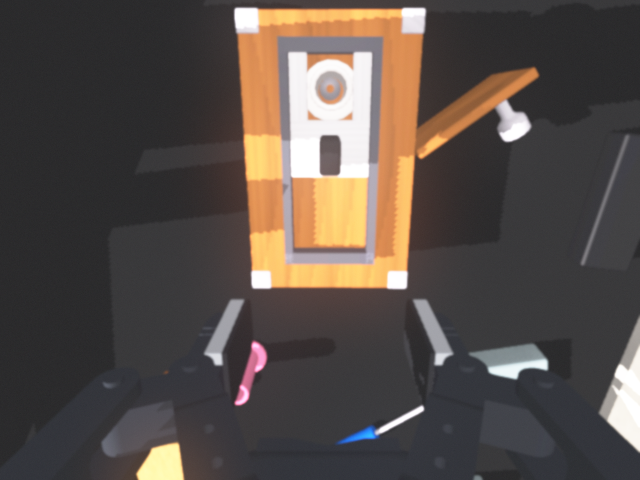

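The slide at (330,88) sits over the spindle with the prongs on both sides of it. The lock is at its locked stop, with the grip at (330,155), and the gripper is clear.

```bash
python3 -c "
from workcell import arm
print(arm.sign_off())"
```

```text
the job is handed in; nothing more can be done
None
```

The job is handed in: the lock was drawn to its open stop, the white flared slide was lowered gently onto the spindle and seated, and the lock was pushed home (75 mm of travel); the arm never went near the plain slide, capo or screwdriver, and the sign-off returned no verdict.

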